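# Wheel the cassette caddy to its bay and load it

## Robot

A 7-joint arm with a two-finger parallel gripper is mounted at the origin on the work surface. World frame = base frame: x ahead of the robot, y to its left, z up, the work surface at z = 0. Lengths are in m, angles in rad, forces in N, time in s.
With the tool pointing down it reaches from about 0.425 to 1.025 m from the base axis. Payload 9.4 kg.
Tool frame: the origin (TCP) lies at the very end of the fingers, on their centre line; the grasp point (between the pads) lies env.grip_point_offset behind it (env.grip_point_offset is the distance from the TCP to the grasp point, in m); z points along the fingers, y is the line along which they close (so a half turn about z gives the same grasp; the last joint's range is limited). The gripper opens to 93 mm and grips with 3 to 60 N. Pads are 15 mm wide; open, the fingers measure 128 mm over their backs; the gripper's body (75 mm by 188 mm) begins 65 mm behind the grasp point.
Start: joints at [1.243, 0.599, -0.003, 1.599, 0.002, 0.943, -0.08], TCP at [0.18, -0.702, 0.219] pointing down, gripper open.
Joint ranges: [-2.57, 2.57], [-0.35, 1.97], [-1.29, 1.29], [0.11, 2.56], [-1.05, 4.19], [0.11, 1.86], [-2.63, 2.63]. Speed limits (rad/s): [2.22, 2.22, 3.01, 3.01, 3.14, 3.14, 3.14].

## Interface

Orientations are given as a rotation vector (axis times angle).
In Python, from cell import env, eyes, job gives the robot as it stands.
- The arm moves only by the shell command python3 -m pendant 'ROWS' [OPENING]. ROWS is JSON, a list that holds one entry, the list of rows, each a list of 6 numbers: the shift along the tool's x, y, z in cm, then the turn, a rotation vector about the tool's x, y, z in rad. A call has 1 to 20 rows; each row shifts and turns the commanded pose from where the row before left it, along the tool's axes as they then stand; what a row does not reach is not made up. A row lasts 1/10 s, in which the tool goes at most 50 mm and 8.59 degrees, less where a joint would pass 70% of its speed; a pose out of reach is approached as far as the arm can. A call with a gripper value outside its range is refused whole. OPENING is the opening, from -1 (shut) to 1 (fully open), set as the call begins (- or left out, the last holds). The fingers move at their own pace and stop on an object; the grip force is fixed at half the most. Time passes only in rows, so rows that do not move let the fingers close. It gives the time, the measured TCP pose, the force and the opening at its end, in the units of the state.
- env.get_state(): the state, without advancing time (a new reading comes with each control period).
- eyes.get_image(name): name is "side" or "top" or "wrist"; returns a dict with "frame" (420x560x3 uint8, red, green, blue), "fx", "fy", "cx", "cy" (pixels), "D" ([k1, k2, p1, p2, k3] as OpenCV has them; the pictures are not rectified), "world_from_camera" (4x4, takes a point from camera to world coordinates). Camera axes: x right, y down, z forward; pixel columns grow to the right and rows downward; lengths in m; the calibration is good to about 2 mm. A picture is of the moment at which its call begins. There is no depth.
- job.job_done(): hands the job in, once; it reports no verdict.
Trained networks look in a picture, given as the dict that the camera call returned (one of the last four; its "shot" number tells which), for a name from the list of things; names that differ only in an ending like _2 or _b are one class to them, and where a whole thing is asked for, a point or a joint stands for the part that bears it (a point fixed in the world has none). Each returns a list of dicts, best first, with "conf" (0 to 1); they miss things now and then, are a little off and sometimes report something else, mostly with a low value. They report only what shows in the picture. A call takes as long as a camera call. They do not tell look-alikes from the thing itself.
- eyes.silhouettes(picture, name): "mask" (420x560 bool, what is visible of it) and "uv" ([column, row] in pixels, amid what is visible of it).
The state is a dict: "t": time; "joint_positions": joint angles; "joint_vel": joint speeds; "effort": joint torques, N m; "tool_pos": TCP position; "tool_rot": TCP orientation; "wrist_force": force on the tool from outside, world axes, zero at the start; "moment": the same for the moment, N m; "opening": finger opening in m.
Only numpy, scipy, OpenCV 4.12 (cv2) and the standard library are available. Lean on these libraries where they do the work, as an engineer would, in place of code of your own. Each camera call takes 0.05 s, during which the arm holds its last target. There are 200 camera calls.

## Task

Without lifting or tipping it, push the little wheeled caddy along the counter until its two swivel castors trail straight, then steer it into the bay so that it stands wholly within the four corner marks, lined up with them and with the castors still trailing straight. Once it is parked, gently slide the banknote cassette down into the caddy's case until it is fully home, leaving the caddy in its bay. Do not knock the cassette over, and leave the sanitiser bottle, coin tray and calculator alone.

Things in the scene. Friction and masses are not known exactly. Their poses are not given: they have to be found in the camera images.
- caddy: Aluminium caddy on four 36 mm wheels, 150 mm long (its x, forward) x 130 mm wide (y); origin on the counter under its centre, z up. Deck top at z = 53 mm. Two rear wheels roll along x only, axle at x = -25 mm; two swivel castors in front. 0.5 to 1 kg; rolls with about 2 N, hardly coasts. At the start its x points roughly along world +y, to the bay.
- push_plate (a point): Middle of the rear face of the caddy's flat upright back plate, for pushing: on the caddy at x = -75 mm, z = 58 mm. The plate is 130 mm wide and runs from 30 to 85 mm above the counter. Axes as the caddy's.
- case_floor (a point): Middle of the inner floor of the grey open-topped case in the middle of the caddy's deck, 57 mm above the caddy's origin; axes as the caddy's. Inside 42 mm (x) x 106 mm (y), 40 mm deep, walls 4 mm, rim 97 mm above the counter.
- castor_left (a joint): Swivel angle of the left front castor (pivot at caddy x = +52 mm, y = +45 mm, trail 22 mm), rad; 0 = its wheel trails straight behind its pivot when the caddy rolls forward; positive counter-clockwise from above. Turns freely all round.
- castor_right (a joint): The same for the right front castor, pivot at caddy x = +52 mm, y = -45 mm.
- bay: Parking bay on the counter: four L-shaped corner marks of thin flat dark tape, 180 mm (its x) x 160 mm (its y) between them. Origin at its centre on the counter; the parked caddy's x lies along its x. It is ahead of the caddy, further to world +y.
- cassette_centre (a point): Centre of the black banknote cassette, a rigid upright block 36 mm thick (its x) x 100 mm long (its y) x 90 mm high (z); this point is half-way up, 45 mm above its foot. 0.2 to 0.33 kg. At the start it stands on the counter beyond the bay; either way round fits. Fully home in the case its foot is on the case floor, so this point is 102 mm above the counter and 50 mm of it stands out above the rim.
- cassette: The same cassette; origin at the centre of its foot.
- sanitiser: Bystander: bottle, 64 mm across, 170 mm high; origin at its foot.
- coin_tray: Bystander: low grey tray 90 x 130 x 20 mm; origin at its underside.
- calculator: Bystander: desk calculator 150 x 100 x 20 mm, lying flat; origin at its underside.
Not all that is in view belongs to the job. Leave any pink or yellow look-alike of the cassette alone.

How it is judged:
On the way, in this order (a step that is already met when the one before it is completed fails the run):
1. pushed along, the caddy's two castors trail straight (value of joint castor_left between -0.3 and 0.3 rad and value of joint castor_right between -0.3 and 0.3 rad and distance of caddy from where it was at the start of the episode above 0.03 m), for 0.1 s.
2. the caddy stands in the bay, within the corner marks and lined up, castors trailing (x of caddy in the frame of bay between -0.018 and 0.018 m and y of caddy in the frame of bay between -0.018 and 0.018 m and angle between the x axis of caddy and the x axis of bay, either way round below 0.2 rad and angle between caddy's own z axis and vertical below 0.05 rad and linear speed of caddy below 0.02 m/s and value of joint castor_left between -0.3 and 0.3 rad and value of joint castor_right between -0.3 and 0.3 rad), for 0.2 s.
3. the cassette is fully home in the caddy's case (x of cassette_centre in the frame of caddy between -0.006 and 0.006 m and y of cassette_centre in the frame of caddy between -0.006 and 0.006 m and z of cassette_centre in the frame of caddy below 0.107 m and angle between the z axis of cassette_centre and the z axis of caddy, either way round below 0.08 rad and linear speed of cassette below 0.02 m/s), for 0.2 s.
At the end, for the whole second after the job is handed in: Caddy level, at rest, within 18 mm of the bay's centre along each bay axis, turned under 0.2 rad, both castors within 0.3 rad of straight; cassette upright, at rest in the case, within 6 mm of its middle, its centre under 107 mm above the caddy's origin (all of step 2 and all of step 3); the robot touches nothing.
It fails at once if the caddy is lifted or tipped (height (world z) of caddy above 0.02 m or angle between caddy's own z axis and vertical above 0.2 rad).
It fails at once if the cassette is knocked over (angle between cassette's own z axis and vertical above 0.8 rad).
It fails at once if the cassette is dropped into the case (linear speed of cassette above 0.5 m/s and horizontal distance between cassette_centre and case_floor below 0.03 m).
It fails at once if a bystander is disturbed (distance of any of sanitiser, coin_tray, calculator from where it was at the start of the episode above 0.03 m).
It also fails if it takes over 72 s, if anything falls off the work surface, if the arm or the gripper's body presses on something with over 40 N, if the wrist force passes 120 N, or if a joint passes its speed limit or range.

## Working session

There is one attempt and no reset: what is moved stays moved. The work goes in short steps, Python scripts to look and compute and a shell command to move; the robot and the scene stay as the last step left them, time stands still between calls to the robot, and variables do not carry over. Pictures are saved under pics/ and viewed, on a budget of 10 in all, crops included, one or two more only if the job needs it, and the job is handed in when it is done.

```bash
ls; mkdir -p pics
cat > h.py <<'E'
import numpy as np, cv2
from cell import env, eyes, job
from scipy.spatial.transform import Rotation as R
def pix2plane(im,uv,z):
    K=np.array([[im['fx'],0,im['cx']],[0,im['fy'],im['cy']],[0,0,1]]);D=np.array(im['D'])
    p=cv2.undistortPoints(np.array(uv,float).reshape(-1,1,2),K,D).reshape(-1,2)
    T=np.array(im['world_from_camera']);d=np.c_[p,np.ones(len(p))]@T[:3,:3].T
    o=T[:3,3];return o+d*((z-o[2])/d[:,2])[:,None]
def proj(im,P):
    K=np.array([[im['fx'],0,im['cx']],[0,im['fy'],im['cy']],[0,0,1]]);D=np.array(im['D'])
    T=np.linalg.inv(np.array(im['world_from_camera']))
    return cv2.projectPoints(np.array(P,float).reshape(-1,3),cv2.Rodrigues(T[:3,:3])[0],T[:3,3],K,D)[0].reshape(-1,2)
def save(im,n,f=None,crop=None,s=1):
    a=im['frame'][:,:,::-1].copy()
    if f: f(a)
    if crop: a=a[crop[1]:crop[3],crop[0]:crop[2]]
    cv2.imwrite('pics/'+n,cv2.resize(a,None,fx=s,fy=s,interpolation=cv2.INTER_CUBIC))
E
python3 - <<'E'
from h import *
st=env.get_state();print(st['t'],st['tool_pos'],st['tool_rot'],st['opening'],env.grip_point_offset)
A=[]
for c in ['top','side']:
    im=eyes.get_image(c);A.append(im['frame'][:,:,::-1])
    print(c,np.round(im['world_from_camera'],3).tolist(),im['fx'])
    for n in ['caddy','cassette','bay','castor_left','castor_right','case_floor','push_plate','sanitiser','coin_tray','calculator']:
        try:
            for r in eyes.silhouettes(im,n)[:4]:
                m=r['mask'].astype(np.uint8);p=cv2.findNonZero(m);b=cv2.minAreaRect(p)
                print(n,round(r['conf'],2),np.round(r['uv']),m.sum(),np.round(b[0]),np.round(b[1]),round(b[2]), np.round(pix2plane(im,r['uv'],0)[0],3))
        except Exception as e: print(n,e)
    save(im,c+'0.png',s=800/560 if 0 else 1.4)
E
```

```text
pics
0.0 [ 0.17976269 -0.70185939  0.21777152] [-3.11540681e+00 -3.92814430e-01  5.48817808e-04] 0.09298255527937338 0.0188
top [[0.018, -0.975, 0.22, 0.303], [-1.0, -0.019, -0.002, -0.002], [0.006, -0.22, -0.975, 1.426], [0.0, 0.0, 0.0, 1.0]] 458.188192342405
cassette 0.79 [166. 174.] 687 [168. 173.] [21. 34.] 51 [0.734 0.352 0.   ]
cassette 0.75 [133. 221.] 692 [134. 221.] [19. 40.] 77 [0.578 0.443 0.   ]
cassette 0.61 [168. 247.] 630 [166. 247.] [36. 17.] 90 [0.497 0.329 0.   ]
cassette 0.57 [228. 166.] 1426 [230. 165.] [46. 32.] 90 [0.765 0.151 0.   ]
bay 0.79 [260. 251.] 323 [231. 237.] [66. 58.] 2 [0.49 0.04 0.  ]
push_plate 0.82 [386. 242.] 2257 [384. 242.] [54. 44.] 4 [ 0.528 -0.352  0.   ]
push_plate 0.69 [370. 175.] 1145 [370. 177.] [28. 42.] 81 [ 0.745 -0.309  0.   ]
sanitiser 0.72 [289. 163.] 498 [289. 160.] [29. 20.] 90 [ 0.782 -0.047  0.   ]
sanitiser 0.63 [168. 248.] 686 [166. 248.] [37. 19.] 90 [0.495 0.328 0.   ]
sanitiser 0.32 [382. 244.] 2241 [384. 243.] [54. 44.] 4 [ 0.522 -0.339  0.   ]
coin_tray 0.94 [369. 176.] 1186 [371. 178.] [29. 43.] 81 [ 0.74  -0.306  0.  
[... 287 characters left out ...]
296  0.   ]
cassette 0.91 [238. 167.] 548 [238. 164.] [34. 21.] 90 [0.584 0.509 0.   ]
cassette 0.88 [214. 179.] 1045 [218. 178.] [31. 35.] 85 [0.487 0.413 0.   ]
cassette 0.82 [288. 172.] 859 [287. 170.] [31. 32.] 4 [0.752 0.423 0.   ]
bay 0.8 [216. 231.] 168 [244. 218.] [36. 70.] 83 [0.453 0.075 0.   ]
case_floor 0.64 [282. 322.] 5921 [285. 324.] [78. 85.] 83 [ 0.535 -0.287  0.   ]
push_plate 0.64 [281. 326.] 6011 [286. 324.] [78. 86.] 83 [ 0.53  -0.296  0.   ]
sanitiser 0.67 [348. 217.] 1451 [347. 212.] [26. 69.] 7 [0.827 0.063 0.   ]
coin_tray 0.73 [383. 310.] 2689 [384. 309.] [77. 43.] 48 [ 0.74  -0.304  0.   ]
calculator 0.96 [318. 201.] 879 [315. 205.] [21. 48.] 82 [0.777 0.178 0.   ]
```

View pics/top0.png

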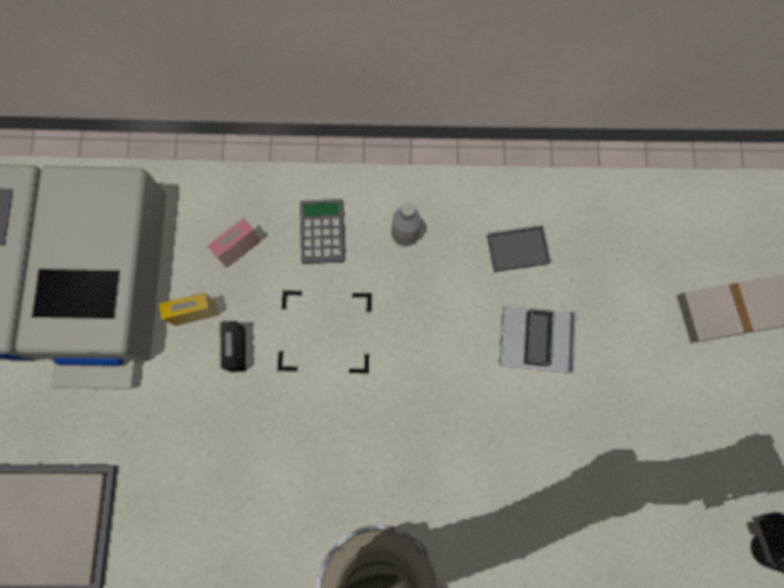

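View pics/side0.png

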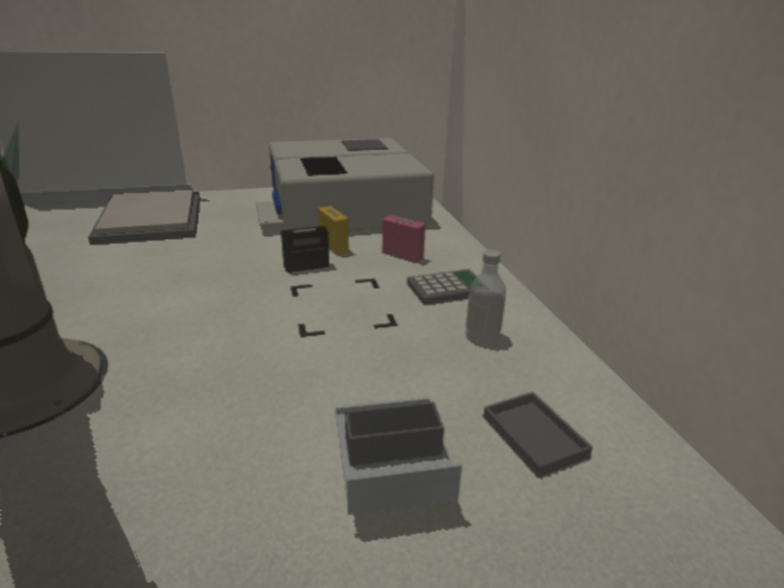

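The top view shows three cassette-like things: black at (166,247), yellow at (134,221) and pink at (168,173). I choose the black one. The caddy is at about (384,243) and the bay at (232,237). Next I fit metric poses.

```bash
cat >> h.py <<'E'
from scipy.optimize import minimize
def box(x0,x1,y0,y1,z0,z1): return np.array([[x,y,z] for x in(x0,x1) for y in(y0,y1) for z in(z0,z1)])
CADDY=[box(-.075,.075,-.065,.065,.03,.053),box(-.075,-.071,-.065,.065,.03,.085),box(-.025,.025,-.057,.057,.053,.097)]
CASS=[box(-.018,.018,-.05,.05,0,.09)]
def render(im,parts,p,z=0):
    c,s=np.cos(p[2]),np.sin(p[2]);m=np.zeros((1680,2240),np.uint8)
    for b in parts:
        w=b@np.array([[c,s,0],[-s,c,0],[0,0,1]])+[p[0],p[1],z]
        cv2.fillConvexPoly(m,cv2.convexHull(np.round((proj(im,w)+.5)*4).astype(np.int32)),1)
    return cv2.resize(m.astype(np.float32),(560,420),interpolation=cv2.INTER_AREA)
def fit(obs,parts,p0,z=0):
    def cost(p):
        e=0
        for im,m in obs:
            r=render(im,parts,p,z);e+=1-np.minimum(r,m).sum()/np.maximum(r,m).sum()
        return e/len(obs)
    best=None
    for d in(0,.15,-.15):
        q=np.array(p0,float)+[0,0,d]
        r=minimize(cost,q,method='Nelder-Mead',options=dict(initial_simplex=q+np.array([[0,0,0],[.02,0,0],[0,.02,0],[0,0,.15]]),xatol=1e-4,fatol=1e-4))
        if best is None or r.fun<best.fun: best=r
    return best.x,best.fun
def near(im,names,uv,tol=25):
    c=[r for n in names for r in eyes.silhouettes(im,n) if np.hypot(*(np.array(r['uv'])-uv))<tol]
    return max(c,key=lambda r:r['conf'])['mask'].astype(np.float32) if c else None
E
python3 - <<'E'
from h import *
t=eyes.get_image('top');s=eyes.get_image('side')
q={}
def go(nm,names,parts,p0,h):
    o=[]
    for im in(t,s):
        m=near(im,names,proj(im,[p0[0],p0[1],h])[0]); 
        if m is not None:o.append((im,m))
    for ob in [o]+[[x] for x in o]:
        p,f=fit(ob,parts,p0);print(nm,len(o),np.round(p,4),round(f,3))
        q.setdefault(nm,p)
go('caddy',['caddy','push_plate','case_floor'],CADDY,[.52,-.31,1.57],.06)
go('cass',['cassette'],CASS,[.5,.3,0],.05)
for im in(t,s):
    r=eyes.silhouettes(im,'bay')[0];m=r['mask']
    g=cv2.cvtColor(im['frame'],cv2.COLOR_RGB2GRAY)
    b=cv2.dilate(m.astype(np.uint8),np.ones((3,3)))>0
    v,u=np.nonzero(b&(g<90));w=pix2plane(im,np.c_[u,v],0)[:,:2].astype(np.float32)
    print('bay',len(u),cv2.minAreaRect(w*1000))
def ov(a):
    for nm,pt in(('caddy',CADDY),('cass',CASS)):
        rr=(render(t,pt,q[nm])>.5).astype(np.uint8);c,_=cv2.findContours(rr,0,1);cv2.drawContours(a,c,-1,(0,0,255),1)
save(t,'ov1.png',ov,(120,190,440,290),2.5)
E
```

```text
caddy 2 [ 0.5185 -0.3283  1.4748] 0.075
caddy 2 [ 0.5204 -0.3304  1.4904] 0.092
caddy 2 [ 0.5184 -0.3274  1.4674] 0.052
cass 2 [0.4915 0.322  1.6738] 0.536
cass 2 [0.4907 0.322  1.6623] 0.073
cass 2 [ 0.5855  0.4308 -0.3564] 0.347
bay 266 ((536.1265869140625, 130.83335876464844), (200.7471923828125, 181.7677001953125), 89.05123138427734)
bay 243 ((535.9223022460938, 130.9856414794922), (204.6568603515625, 183.56631469726562), 89.07925415039062)
```

View pics/ov1.png

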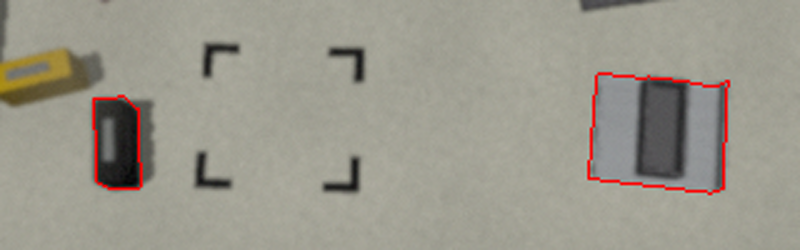

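```bash
python3 -m pendant '[[[0,0,0,0,0,-0.136],[0,0,0,0,0,-0.136],[0,0,0,0,0,-0.136],[0,0,0,0,0,-0.136],[0,0,0,0,0,-0.136],[0,0,0,0,0,-0.136],[0,0,0,0,0,-0.136],[0,0,0,0,0,-0.136],[0,0,0,0,0,-0.136],[2.5,2.7,0,0,0,0],[2.5,2.7,0,0,0,0],[2.5,2.7,0,0,0,0],[2.5,2.7,0,0,0,0],[2.5,2.7,0,0,0,0],[2.5,2.7,0,0,0,0],[2.5,2.7,0,0,0,0],[2.5,2.7,0,0,0,0],[2.5,2.7,0,0,0,0],[2.5,2.7,0,0,0,0],[2.5,2.7,0,0,0,0]]]' 0.3
cat >> h.py <<'E'
def to(x,y,z,yaw):
    "tool-frame shift (cm) and turn (rad) from the present pose to tool-down pose, tool x at yaw"
    s=env.get_state();r=R.from_rotvec(s['tool_rot']);T=R.from_euler('z',yaw)*R.from_euler('x',np.pi)
    yw=np.arctan2(*r.as_matrix()[1::-1,0])
    print('t',round(s['t'],2),'pos',np.round(s['tool_pos'],4),'yaw',round(yw,4),'open',round(s['opening'],3),'F',np.round(s['wrist_force'],1))
    print('shift cm',np.round(r.inv().apply(np.array([x,y,z])-s['tool_pos'])*100,2),'turn',np.round((r.inv()*T).as_rotvec(),3))
E
python3 - <<'E'
from h import *
to(.507,-.4475,.048,1.475)
E
```

```text
t: 3.7
tool_pos: [0.5029, -0.4562, 0.2187]
tool_rot: [2.326, 2.112, -0.0]
wrist_force: [0.2, -1.0, 0.6]
opening: 0.0608
t 3.7 pos [ 0.5029 -0.4562  0.2187] yaw 1.4746 open 0.061 F [ 0.2 -1.   0.6]
shift cm [ 0.91  0.32 17.07] turn [ 0.  0. -0.]
```

```bash
python3 -m pendant '[[[0,0.3,2.8,0,0,0],[0,0,2.8,0,0,0],[0,0,2.8,0,0,0],[0,0,2.8,0,0,0],[0,0,2.8,0,0,0],[0,0,2.8,0,0,0],[0,0,0.2,0,0,0],[0,0,0,0,0,0]]]'
python3 - <<'E'
from h import *
# rear axle now -> goal, cubic, TCP pose at contact (TCP 57.5 mm behind axle)
c=np.array([.5185,-.3283]);y0=1.4748;g=np.array([.536,.131]);y1=1.554
A=c-.025*np.array([np.cos(y0),np.sin(y0)]);B=g-.025*np.array([np.cos(y1),np.sin(y1)])
L=B[1]-A[1];m0,m1=1/np.tan(y0),1/np.tan(y1)
for s in np.linspace(0,1,6):
    x=(2*s**3-3*s*s+1)*A[0]+(s**3-2*s*s+s)*L*m0+(3*s*s-2*s**3)*B[0]+(s**3-s*s)*L*m1
    k=((6*s*s-6*s)*A[0]/L+(3*s*s-4*s+1)*m0+(6*s-6*s*s)*B[0]/L+(3*s*s-2*s)*m1)
    yw=np.pi/2-np.arctan(k);P=np.array([x,A[1]+L*s])-.0575*np.array([np.cos(yw),np.sin(yw)])
    print(round(s,2),np.round(P,4),round(yw,4))
to(.5185-.0825*.0957,-.3283-.0825*.9954,.048,1.475)
im=eyes.get_image('side');save(im,'s1.png',None,(180,220,440,400),2.5)
E
```

```text
t: 4.5
tool_pos: [0.5049, -0.4572, 0.0485]
tool_rot: [-2.325, -2.112, 0.0]
wrist_force: [-0.1, 0.5, 0.2]
opening: 0.0606
0.0 [ 0.5106 -0.4104] 1.4748
0.2 [ 0.5197 -0.3187] 1.5041
0.4 [ 0.5261 -0.227 ] 1.5267
0.6 [ 0.5302 -0.1351] 1.5426
0.8 [ 0.5329 -0.0433] 1.5517
1.0 [0.5346 0.0485] 1.554
t 4.5 pos [ 0.5049 -0.4572  0.0485] yaw 1.4749 open 0.061 F [-0.1  0.5  0.2]
shift cm [4.71 0.12 0.05] turn [-0.001 -0.001 -0.   ]
```

View pics/s1.png

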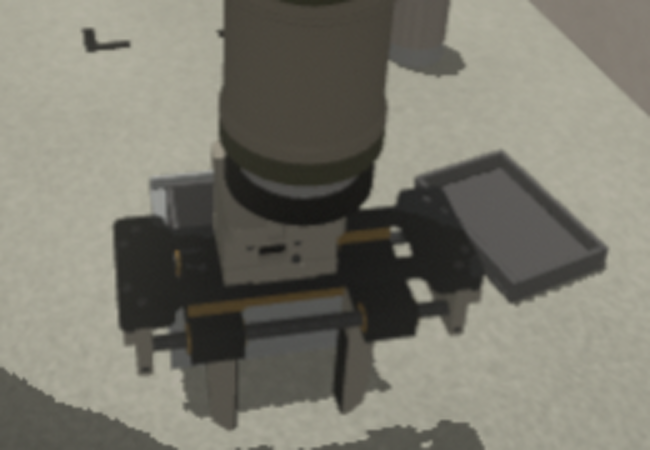

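```bash
python3 -m pendant '[[[1.5,0.04,0,0,0,0],[1.5,0.04,0,0,0,0],[1,0.04,0,0,0,0],[0.7,0,0,0,0,0],[0.8,0.01,0,0,0,-0.003],[1,0.02,0,0,0,-0.003],[1,0.02,0,0,0,-0.003],[1,0.02,0,0,0,-0.003],[1,0.02,0,0,0,-0.003],[1,0.02,0,0,0,-0.003],[1,0.02,0,0,0,-0.003],[1,0.02,0,0,0,-0.003],[1,0.02,0,0,0,-0.003],[0.4,0.02,0,0,0,-0.002],[0,0,0,0,0,0]]]'
cat >> h.py <<'E'
def caddy(p0,cams=('top','side'),names=('caddy','push_plate','case_floor')):
    o=[]
    for c in cams:
        im=eyes.get_image(c);m=near(im,names,proj(im,[p0[0],p0[1],.06])[0],35)
        if m is not None:o.append((im,m));p,f=fit(o[-1:],CADDY,p0);print(c,np.round(p,4),round(f,3))
    return o
E
python3 - <<'E'
from h import *
to(.5261,-.227,.048,1.5267)
caddy([.527,-.236,1.504])
E
```

```text
t: 6.05
tool_pos: [0.5201, -0.3177, 0.0484]
tool_rot: [-2.292, -2.147, -0.0]
wrist_force: [0.3, 0.6, 0.2]
opening: 0.0602
t 6.05 pos [ 0.5201 -0.3177  0.0484] yaw 1.5054 open 0.06 F [0.3 0.6 0.2]
shift cm [9.09 0.01 0.05] turn [-0.001 -0.001 -0.021]
top [ 0.5276 -0.2277  1.5113] 0.097
side [ 0.5262 -0.2331  1.4637] 0.576
```

```bash
python3 -m pendant '[[[0.5,0.01,0,0,0,-0.001],[1,0.01,0,0,0,-0.002],[1,0.01,0,0,0,-0.002],[1,0.01,0,0,0,-0.002],[1,0.01,0,0,0,-0.002],[1,0.01,0,0,0,-0.002],[1,0.01,0,0,0,-0.002],[1,0.01,0,0,0,-0.002],[1,0.01,0,0,0,-0.002],[1,0.01,0,0,0,-0.002],[1,0.01,0,0,0,-0.002],[1,0.01,0,0,0,-0.002],[1,0.01,0,0,0,-0.002],[1,0.01,0,0,0,-0.002],[1,0.01,0,0,0,-0.002],[1,0.01,0,0,0,-0.002],[1,0.01,0,0,0,-0.002],[1,0.01,0,0,0,-0.002],[0.7,0.01,0,0,0,-0.002],[0,0,0,0,0,0]]]'
python3 - <<'E'
from h import *
to(.5329,-.0433,.048,1.5517)
caddy([.533,-.045,1.54])
im=eyes.get_image('side');save(im,'s2.png',None,(160,150,440,340),2.5)
E
```

```text
t: 8.45
tool_pos: [0.5312, -0.1358, 0.0487]
tool_rot: [-2.252, -2.19, -0.001]
wrist_force: [0.0, -0.1, 0.4]
opening: 0.0606
t 8.45 pos [ 0.5312 -0.1358  0.0487] yaw 1.5429 open 0.061 F [ 0.  -0.1  0.4]
shift cm [ 9.25 -0.09  0.07] turn [-0.    -0.001 -0.009]
top [ 0.5365 -0.037   1.523 ] 0.148
side [ 0.5339 -0.0513  1.4919] 0.432
```

View pics/s2.png

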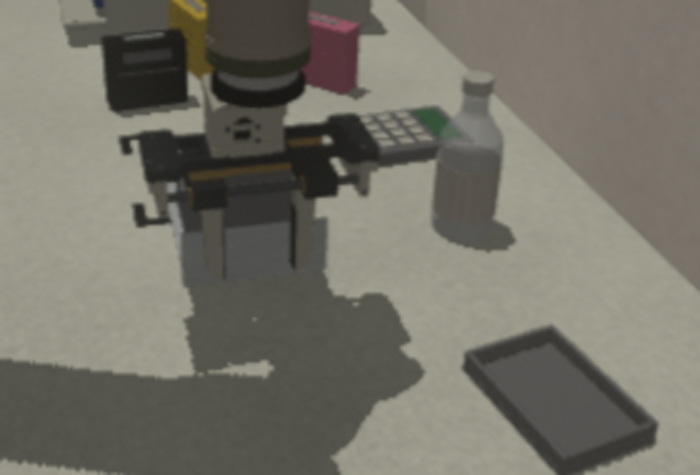

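```bash
python3 -m pendant '[[[-2,0,0,0,0,0],[-4,0,-1,0,0,0],[-4,0,-4,0,0,0],[-4,0,-4,0,0,0],[-4,0,-4,0,0,0],[0,0,0,0,0,0]]]'
python3 - <<'E'
from h import *
o=caddy([.533,-.045,1.54])
print(fit(o,CADDY,[.533,-.045,1.54]))
im,m=o[0]
to(.531,-.136,.048,1.5429)
E
```

```text
t: 9.5
tool_pos: [0.5267, -0.3106, 0.169]
tool_rot: [2.257, 2.173, 0.001]
wrist_force: [0.4, 0.4, -1.0]
opening: 0.0604
top [ 0.5347 -0.0504  1.5294] 0.033
side [ 0.5327 -0.0509  1.528 ] 0.302
(array([ 0.53396326, -0.05058782,  1.53858467]), np.float64(0.17049285769462585))
t 9.9 pos [ 0.526  -0.302   0.1637] yaw 1.5429 open 0.06 F [ 1.1 -0.1 -0.1]
shift cm [16.59  0.05 11.59] turn [-0.002 -0.001 -0.   ]
```

```bash
python3 -m pendant '[[[3,0,2.9,0,0,0],[3,0,2.9,0,0,0],[3,0,2.9,0,0,0],[3,0,2.8,0,0,0],[1.5,0,0,0,0,0],[1.5,0.02,0,0,0,0],[1,0.02,0,0,0,0],[0.8,0.01,0,0,0,-0.001],[1,0.01,0,0,0,-0.001],[1,0.01,0,0,0,-0.001],[1,0.01,0,0,0,-0.001],[1,0.01,0,0,0,-0.001],[1,0.01,0,0,0,-0.001],[1,0.01,0,0,0,-0.001],[1,0.01,0,0,0,-0.001],[1,0.01,0,0,0,-0.001],[1,0.01,0,0,0,-0.001],[1,0.01,0,0,0,-0.001],[0.6,0.01,0,0,0,-0.001],[0,0,0,0,0,0]]]'
python3 - <<'E'
from h import *
to(.536,.0457,.048,1.56)
E
```

```text
t: 11.9
tool_pos: [0.5352, -0.028, 0.0496]
tool_rot: [-2.239, -2.203, -0.001]
wrist_force: [-0.2, 0.3, -0.3]
opening: 0.0604
t 11.9 pos [ 0.5352 -0.028   0.0496] yaw 1.5547 open 0.06 F [-0.2  0.3 -0.3]
shift cm [ 7.37 -0.04  0.16] turn [-0.    -0.001 -0.005]
```

```bash
python3 -m pendant '[[[0.6,0,0,0,0,0],[1,0,0,0,0,0],[1,0,0,0,0,-0.001],[1,0,0,0,0,-0.001],[1,0,0,0,0,-0.001],[1,0,0,0,0,-0.001],[0.8,0,0,0,0,0],[0.5,0,0,0,0,0],[0.3,0,0,0,0,0],[0,0,0,0,0,0],[-1,0,0,0,0,0],[-3,0,-1,0,0,0],[-4,0,-4,0,0,0],[-4,0,-4,0,0,0],[-4,0,-4,0,0,0],[0,0,0,0,0,0]]]'
python3 - <<'E'
from h import *
o=caddy([.536,.128,1.554])
im,m=o[0]
def ov(a):
    P=np.array([[u*.09,v*.08,0] for u,v in((1,1),(1,-1),(-1,-1),(-1,1))])@R.from_euler('z',1.554).as_matrix().T+[.536,.131,0]
    cv2.polylines(a,[np.round(proj(im,P)).astype(np.int32)],True,(0,255,0),1)
save(im,'t3.png',ov,(100,170,320,310),3.5)
to(.536,.0457,.048,1.56)
E
```

```text
t: 13.5
tool_pos: [0.5355, -0.1109, 0.1696]
tool_rot: [2.242, 2.191, 0.003]
wrist_force: [-0.6, -0.4, -0.6]
opening: 0.0604
top [0.538  0.1283 1.5627] 0.03
side [0.536  0.128  1.5536] 0.148
t 13.9 pos [ 0.5341 -0.1024  0.1648] yaw 1.559 open 0.06 F [-0.6  0.3  0.5]
shift cm [14.8   0.04 11.68] turn [-0.002 -0.001 -0.001]
```

View pics/t3.png

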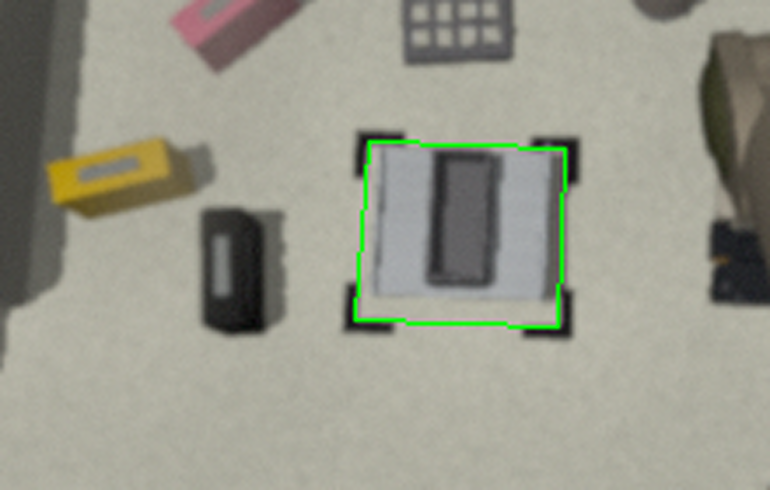

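```bash
python3 -m pendant '[[[0,0,-4,0,0,0],[2,0,-4,0,0,0],[4.2,-0.5,0,0,0,0],[4.2,-0.5,0,0,0,0],[4.2,-0.5,0,0,0,0],[4.2,-0.5,0,0,0,0],[4.2,-0.5,0,0,0,0],[4.2,-0.5,0,0,0,0],[4.2,-0.5,0,0,0,0],[4.2,-0.5,0,0,0,0],[0,0,0,0,0,0.146],[0,0,0,0,0,0.146],[0,0,0,0,0,0.146],[0,0,0,0,0,0.146],[0,0,0,0,0,0.146],[0,0,0,0,0,0.146],[0,0,0,0,0,0.146],[0,0,0,0,0,0.146],[0,0,0,0,0,0.146],[0,0,0,0,0,0.146]]]' 1
python3 - <<'E'
from h import *
to(.491,.322,.25,.094)
p0=[.491,.322,1.665];O=[]
for c in('top','side','wrist'):
    im=eyes.get_image(c);print(c,proj(im,[.491,.322,.05]))
    m=near(im,['cassette'],proj(im,[.491,.322,.05])[0],14 if c!='wrist' else 90)
    if c=='wrist':W=im
    if m is not None:
        p,f=fit([(im,m)],CASS,p0);print(c,np.round(p,4),round(f,3))
        O.append((im,m))
p,f=fit(O,CASS,p0);print(p,f)
def ov(a):
    cc,_=cv2.findContours((render(W,CASS,p)>.5).astype(np.uint8),0,1);cv2.drawContours(a,cc,-1,(0,0,255),1)
save(W,'w4.png',ov,None,1)
E
```

```text
t: 15.9
tool_pos: [0.4987, 0.2536, 0.245]
tool_rot: [3.138, 0.145, -0.002]
wrist_force: [-0.1, -0.3, 0.5]
opening: 0.0932
t 15.9 pos [0.4987 0.2536 0.245 ] yaw 0.0926 open 0.093 F [-0.1 -0.3  0.5]
shift cm [-0.13 -6.88 -0.5 ] turn [ 0.001  0.001 -0.001]
top [[166.22486569 247.04759012]]
side [[217.84154283 176.01269745]]
side [0.4891 0.3252 1.6867] 0.151
wrist [[224.74189672 185.97051101]]
wrist [0.4913 0.3243 1.6635] 0.028
[0.49064713 0.32435613 1.665114  ] 0.09698864817619324
```

View pics/w4.png

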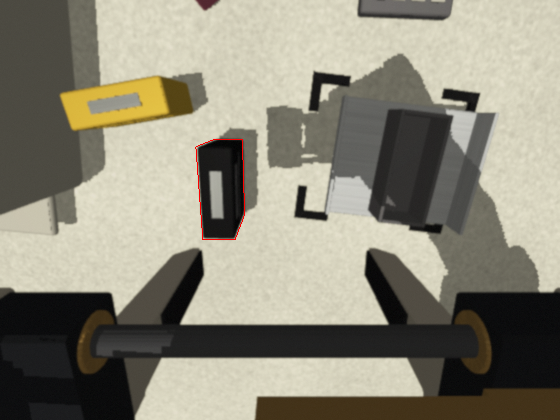

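```bash
python3 -m pendant '[[[0,-2.5,0,0,0,0],[-0.1,-2.5,0,0,0,0],[0,-2.1,0,0,0,0],[0,0,0,0,0,0],[0,0,2.5,0,0,0],[0,0,2.5,0,0,0],[0,0,2.5,0,0,0],[0,0,2.5,0,0,0],[0,0,2.5,0,0,0]]]'
python3 - <<'E'
from h import *
to(.4913,.3243,.051,.0927)
im=eyes.get_image('wrist');m=near(im,['cassette'],proj(im,[.491,.324,.05])[0],90)
if m is not None: print(fit([(im,m)],CASS,[.4913,.3243,1.6635]))
E
```

```text
t: 17.1
tool_pos: [0.4918, 0.3222, 0.1198]
tool_rot: [3.138, 0.153, 0.0]
wrist_force: [0.4, 0.7, -0.7]
opening: 0.0929
t 17.1 pos [0.4918 0.3222 0.1198] yaw 0.0976 open 0.093 F [ 0.4  0.7 -0.7]
shift cm [-0.03 -0.21  6.88] turn [ 0.    -0.     0.005]
(array([0.49148237, 0.32377649, 1.65139241]), np.float64(0.033565521240234375))
```

```bash
python3 -m pendant '[[[0,-0.2,1.5,0,0,0.007],[0,0,2,0,0,0],[0,0,2,0,0,0],[0,0,1.4,0,0,0],[0,0,0,0,0,0]]]' && python3 -m pendant '[[[0,0,0,0,0,0],[0,0,0,0,0,0],[0,0,0,0,0,0],[0,0,0,0,0,0],[0,0,0,0,0,0],[0,0,0,0,0,0],[0,0,0,0,0,0],[0,0,0,0,0,0]]]' -1
```

```text
t: 17.7
tool_pos: [0.4911, 0.3247, 0.051]
tool_rot: [3.137, 0.141, -0.002]
wrist_force: [-0.7, 0.1, -0.1]
opening: 0.0929
t: 18.5
tool_pos: [0.4913, 0.3252, 0.0517]
tool_rot: [3.138, 0.141, -0.0]
wrist_force: [-0.7, -0.2, 1.0]
opening: 0.0367
```

```bash
python3 -m pendant '[[[0,0,-1,0,0,0],[0,0,-2,0,0,0],[0,0,-3,0,0,0],[0,0,-3,0,0,0],[0,0,-3,0,0,0],[0,0,-2,0,0,0],[0,0,-2,0,0,0],[0,0,0,0,0,0]]]'
python3 - <<'E'
from h import *
to(.538,.128,.21,0)
o=caddy([.537,.128,1.558],('top','side','wrist'))
print(fit(o,CADDY,[.537,.128,1.558]))
im=o[-1][0]
pw=fit(o[-1:],CADDY,[.537,.128,1.558])[0]
s=env.get_state();r=R.from_rotvec(s['tool_rot']).as_matrix();yw=np.arctan2(r[1,0],r[0,0])
def ov(a):
    cc,_=cv2.findContours((render(im,CADDY,pw)>.5).astype(np.uint8),0,1);cv2.drawContours(a,cc,-1,(0,0,255),1)
save(im,'w5.png',ov,None,1.2)
for x,n in o: 
    if n is None: print('x')
E
```

```text
t: 19.3
tool_pos: [0.4923, 0.3261, 0.2146]
tool_rot: [-3.136, -0.141, -0.006]
wrist_force: [0.6, -0.2, -3.5]
opening: 0.0358
t 19.3 pos [0.4923 0.3261 0.2146] yaw 0.0897 open 0.036 F [ 0.6 -0.2 -3.5]
shift cm [ 2.78 20.14  0.42] turn [-0.003 -0.004  0.09 ]
top [0.5381 0.1283 1.5601] 0.033
side [0.5363 0.1289 1.5247] 0.057
wrist [0.5368 0.1209 1.5543] 0.018
(array([0.53721661, 0.12756663, 1.55432871]), np.float64(0.04916582629084587))
```

View pics/w5.png

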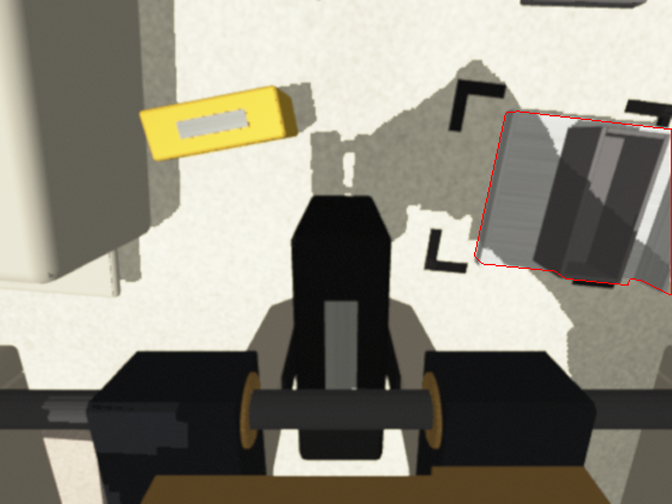

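```bash
python3 -m pendant '[[[0.5,1.5,0,0,0,0.02],[0.5,2,0,0,0,0.03],[0.5,2,0,0,0,0.03],[0.5,2,0,0,0,0.025],[0.5,2,0,0,0,0],[0,0.8,0,0,0,0],[0,0,0,0,0,0],[0,0,0,0,0,0]]]'
python3 - <<'E'
from h import *
to(.537,.128,.21,-.013)
im=eyes.get_image('wrist')
ms=[r for n in('caddy','push_plate','case_floor') for r in eyes.silhouettes(im,n)]
for r in ms:print(r['conf'],r['uv'],r['mask'].sum())
save(im,'w6.png',None,None,1.4)
np.savez('w6.npz',m=np.array([r['mask'] for r in ms]))
import pickle;pickle.dump(im,open('w6.pkl','wb'))
E
```

```text
t: 20.7
tool_pos: [0.5195, 0.2238, 0.2119]
tool_rot: [-3.141, 0.024, -0.0]
wrist_force: [0.5, 0.2, -3.1]
opening: 0.0359
t 20.7 pos [0.5195 0.2238 0.2119] yaw -0.0155 open 0.036 F [ 0.5  0.2 -3.1]
shift cm [1.89 9.55 0.18] turn [-0.001 -0.    -0.003]
0.66 [388.2, 166.6] 19694
0.76 [388.1, 165.9] 19770
0.58 [391.1, 165.7] 19828
```

View pics/w6.png

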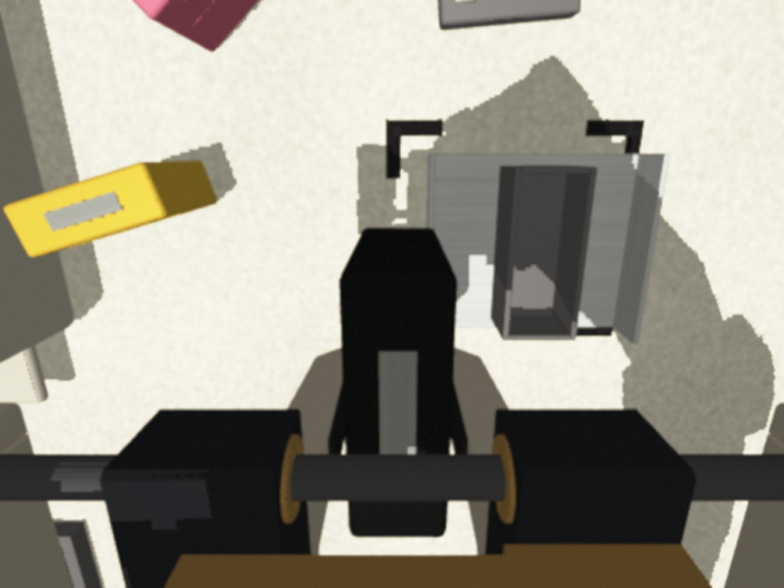

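Run:
```python
from h import *
import pickle
im=pickle.load(open('w6.pkl','rb'));M=np.load('w6.npz')['m'];m=M[1].astype(np.float32)
tc=np.array([.5195,.2238,.2119]);yw=-.0155
occ=cv2.dilate((render(im,CASS,[tc[0],tc[1],yw+np.pi/2],tc[2]-.0515)>0).astype(np.uint8),np.ones((9,9)))
occ[280:]=1
for mm in M:
    w=1-occ
    def cost(p):
        r=render(im,CADDY,p)*w;q=mm*w;return 1-np.minimum(r,q).sum()/np.maximum(r,q).sum()
    q=np.array([.537,.128,1.556]);r=minimize(cost,q,method='Nelder-Mead',options=dict(initial_simplex=q+np.array([[0,0,0],[.01,0,0],[0,.01,0],[0,0,.1]])))
    print(np.round(r.x,4),round(r.fun,4))
p=r.x
def ov(a):pass
a=cv2.resize(im['frame'][:,:,::-1],None,fx=4,fy=4,interpolation=cv2.INTER_CUBIC)
def poly(P,col):cv2.polylines(a,[np.round((proj(im,P)+.5)*4).astype(np.int32)],True,col,2)
def rect(hx,hy,z,q):
    c,s=np.cos(q[2]),np.sin(q[2]);return np.array([[q[0]+c*u*hx-s*v*hy,q[1]+s*u*hx+c*v*hy,z] for u,v in((1,1),(1,-1),(-1,-1),(-1,1))])
poly(rect(.025,.057,.097,p),(0,0,255));poly(rect(.021,.053,.097,p),(0,255,255));poly(rect(.075,.065,.053,p),(0,255,0))
cq=[tc[0],tc[1],yw+np.pi/2];poly(rect(.018,.05,tc[2]+.0385,cq),(255,0,255));poly(rect(.018,.05,tc[2]-.0515,cq),(255,128,0))
cv2.imwrite('pics/w7.png',cv2.resize(a[80*4:400*4,220*4:500*4],(700,800))[:600] if 0 else cv2.resize(a[80*4:400*4,200*4:500*4],(562,600),interpolation=cv2.INTER_AREA))
```

```text
[0.5379 0.1281 1.5542] 0.0123
[0.538  0.1278 1.5526] 0.011
[0.5379 0.128  1.5541] 0.0097
```

View pics/w7.png

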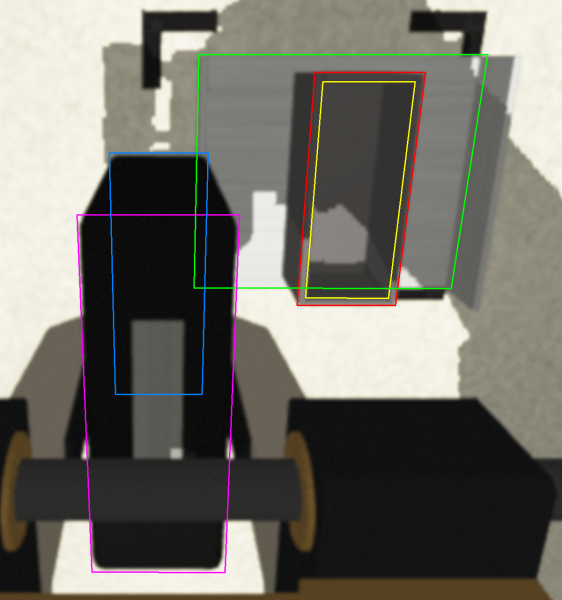

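```bash
python3 -m pendant '[[[0.4,1.5,0,0,0,0],[0.4,2,0,0,0,0],[0.4,2,0,0,0,0],[0.4,2,0,0,0,0],[0.3,1.5,0,0,0,0],[0,0.5,0,0,0,0],[0,0,1,0,0,0],[0,0,1.5,0,0,0],[0,0,1.5,0,0,0],[0,0,1,0,0,0],[0,0,0,0,0,0],[0,0,0,0,0,0],[0,0,0,0,0,0]]]'
python3 - <<'E'
from h import *
for i in range(2): to(.538,.128,.1087,-.017);eyes.get_image('top')
to(.538,.128,.1087,-.017)
E
```

```text
t: 22.2
tool_pos: [0.5375, 0.1286, 0.1622]
tool_rot: [-3.141, 0.023, -0.001]
wrist_force: [0.2, 0.6, -2.6]
opening: 0.0359
t 22.2 pos [0.5375 0.1286 0.1622] yaw -0.0149 open 0.036 F [ 0.2  0.6 -2.6]
shift cm [0.05 0.06 5.35] turn [-0.    -0.001  0.002]
t 22.25 pos [0.5375 0.1285 0.1623] yaw -0.015 open 0.036 F [ 0.7  1.1 -2.8]
shift cm [0.04 0.05 5.36] turn [-0.    -0.001  0.002]
t 22.3 pos [0.5375 0.1284 0.1623] yaw -0.0151 open 0.036 F [ 0.5 -0.6 -3.7]
shift cm [0.04 0.05 5.36] turn [-0.    -0.001  0.002]
```

```bash
python3 -m pendant '[[[0.04,0.05,0.3,0,0,0.002],[0,0,0.3,0,0,0],[0,0,0.3,0,0,0],[0,0,0.3,0,0,0],[0,0,0.3,0,0,0],[0,0,0.3,0,0,0],[0,0,0.2,0,0,0],[0,0,0,0,0,0],[0,0,0,0,0,0]]]'
```

```text
t: 23.2
tool_pos: [0.5376, 0.1277, 0.1417]
tool_rot: [3.141, -0.027, -0.0]
wrist_force: [-0.5, -0.1, -2.3]
opening: 0.0358
```

```bash
python3 -m pendant '[[[0,0,0.3,0,0,0],[0,0,0.3,0,0,0],[0,0,0.3,0,0,0],[0,0,0.3,0,0,0],[0,0,0.3,0,0,0],[0,0,0.3,0,0,0],[0,0,0.3,0,0,0],[0,0,0.3,0,0,0],[0,0,0.3,0,0,0],[0,0,0.3,0,0,0],[0,0,0,0,0,0],[0,0,0,0,0,0]]]'
```

```text
t: 24.4
tool_pos: [0.5375, 0.1277, 0.1117]
tool_rot: [3.141, -0.027, -0.0]
wrist_force: [-0.3, -0.8, -2.1]
opening: 0.0357
```

```bash
python3 -m pendant '[[[0,0,0.1,0,0,0],[0,0,0.1,0,0,0],[0,0,0.1,0,0,0],[0,0,0,0,0,0],[0,0,0,0,0,0]]]'; python3 -m pendant '[[[0,0,0.1,0,0,0],[0,0,0,0,0,0],[0,0,0,0,0,0]]]'
```

```text
t: 24.9
tool_pos: [0.5376, 0.1277, 0.1087]
tool_rot: [3.141, -0.027, -0.0]
wrist_force: [-0.1, 0.6, -2.6]
opening: 0.0359
t: 25.2
tool_pos: [0.5377, 0.1278, 0.1084]
tool_rot: [-3.141, 0.027, -0.001]
wrist_force: [-3.2, -0.9, 7.3]
opening: 0.0361
```

Floor contact came at the expected height (TCP at 0.108 m). I release and retract.

```bash
python3 -m pendant '[[[0,0,-0.05,0,0,0],[0,0,0,0,0,0],[0,0,0,0,0,0],[0,0,0,0,0,0],[0,0,0,0,0,0],[0,0,-1,0,0,0],[0,0,-2,0,0,0],[0,0,-3,0,0,0],[0,0,-3,0,0,0],[0,0,-3,0,0,0],[0,-3,-3,0,0,0],[0,-4,0,0,0,0],[0,-4,0,0,0,0],[0,-4,0,0,0,0],[0,-4,0,0,0,0],[0,0,0,0,0,0]]]' 0.6
python3 - <<'E'
from h import *
FULL=CADDY+[box(-.018,.018,-.05,.05,.057,.147)]
O=[]
for c in('top','wrist','side'):
    im=eyes.get_image(c)
    ms=None
    for nm in('caddy','push_plate','case_floor','cassette'):
        for r in eyes.silhouettes(im,nm):
            if np.hypot(*(r['uv']-proj(im,[.538,.128,.08])[0]))<40:
                P=FULL if nm!='cassette' else [FULL[-1]]
                p,f=fit([(im,r['mask'].astype(np.float32))],P,[.538,.128,1.554]);print(c,nm,round(r['conf'],2),np.round(p,4),round(f,3))
    if c=='wrist':W=im
    if c=='side':S=im
a=np.hstack([cv2.resize(S['frame'][120:270,140:340],(400,300)),cv2.resize(W['frame'],(400,300))])[:,:,::-1]
cv2.imwrite('pics/e.png',a)
E
```

```text
t: 26.8
tool_pos: [0.5393, 0.3244, 0.2587]
tool_rot: [-3.138, 0.015, 0.0]
wrist_force: [-0.1, 0.3, -0.3]
opening: 0.0742
top caddy 0.79 [0.5371 0.1284 1.5635] 0.297
top push_plate 0.97 [0.537  0.128  1.5484] 0.267
top case_floor 0.85 [0.5379 0.1282 1.5407] 0.294
wrist push_plate 0.58 [0.5376 0.1275 1.5444] 0.454
wrist case_floor 0.82 [0.5377 0.1274 1.5536] 0.459
wrist cassette 0.7 [0.537 0.128 1.586] 0.177
side caddy 0.74 [0.5359 0.1275 1.5465] 0.38
side push_plate 0.82 [0.5353 0.1253 1.5441] 0.384
side case_floor 0.89 [0.536  0.1268 1.5555] 0.375
side cassette 0.82 [0.5544 0.3305 0.1704] 0.453
side cassette 0.79 [0.5451 0.1857 1.5786] 0.348
```

View pics/e.png

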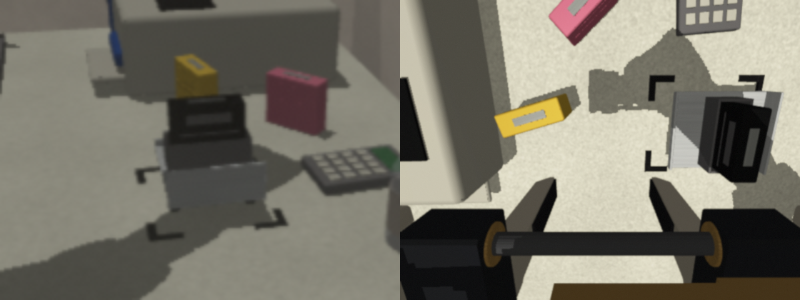

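```bash
python3 -c "
from cell import job
print(job.job_done())"
```

```text
the job is handed in; nothing more can be done
None
```

The caddy is parked in the bay and the black cassette is fully down in its case. I handed the job in at about 27 s with the gripper clear of everything. No verdict is reported.

- **Caddy:** I pushed it about 46 cm on its back plate with two fingers. The final fits put it near (0.537, 0.128) m at a yaw of about 1.55 rad. The bay is at (0.536, 0.131) m and 1.554 rad, so it is about 3 mm off centre and well lined up.
- **Cassette:** It touched the case floor at a TCP height of 0.108 m against 0.109 m expected, with about 10 N of contact force. The last pictures show it upright in the case.
- **Castors:** I could not see them in any picture. I infer they trail straight from the long, nearly straight forward push, with no backward roll.
- **Poor fits at the end:** After the insertion the caddy fits had high residuals (0.27–0.46), because the masks mix caddy and cassette, but their positions agree within a few mm. The wrist camera's cassette fit (0.537, 0.128) agrees too. The side camera's two cassette fits were clearly wrong, so I disregarded them.
- **Bystanders:** The path stayed clear of the sanitiser, coin tray and calculator, and nothing looked moved, but I did not measure their final positions.
- **Picture budget:** I viewed 11 pictures, one over the budget.

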